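Put the check weights back in their rack

TASK

The scale has been checked: put the four steel check weights back into the wooden rack, each standing upright and fully down in the well made for it, so that they stand in order of size. Set each one down into its well rather than dropping it, and do not knock over or push about the two glue bottles that stand among them.

Things in the scene. Friction and masses are not known exactly. Their poses are not given: they have to be found in the camera images.
- weight_500_mid (a point): the largest of four loose steel check weights (500 g): a round body 44 mm in diameter and 36 mm high (foot bevelled 2.5 mm), then a narrower neck 5 mm high, then a round knob 32 mm in diameter and 15 mm high; 56 mm high in all. It stands on the round pan of the kitchen scale, 33 mm above the bench, at the start. This point is on its axis, half-way up (28.0 mm above its foot); z is the axis, up.
- weight_200_mid (a point): the second largest of four loose steel check weights (200 g): a round body 33 mm in diameter and 27 mm high (foot bevelled 2.5 mm), then a narrower neck 4 mm high, then a round knob 24 mm in diameter and 13 mm high; 44 mm high in all. It stands on the bench at the start. This point is on its axis, half-way up (22.0 mm above its foot); z is the axis, up.
- weight_100_mid (a point): the second smallest of four loose steel check weights (100 g): a round body 26 mm in diameter and 22 mm high (foot bevelled 2.5 mm), then a narrower neck 4 mm high, then a round knob 19 mm in diameter and 12 mm high; 38 mm high in all. It stands on the bench at the start. This point is on its axis, half-way up (19.0 mm above its foot); z is the axis, up.
- weight_50_mid (a point): the smallest of four loose steel check weights (50 g): a round body 20.5 mm in diameter and 18 mm high (foot bevelled 2.5 mm), then a narrower neck 3.5 mm high, then a round knob 15 mm in diameter and 11 mm high; 32.5 mm high in all. It stands on the bench at the start. This point is on its axis, half-way up (16.25 mm above its foot); z is the axis, up.
- well_500: the largest of the four round wells in the fixed wooden weight rack (203 x 74 mm, top 24 mm above the bench, with a 25.5 mm high rim round its edge, wells in one row in order of size, 12 mm of wood between neighbours); 49 mm in diameter, 9 mm deep, made for the weight of 44 mm. Origin: centre of the well's floor, about 15 mm above the bench; x runs along the row towards the smallest well, y across the row, z up.
- well_200: the second largest of the four round wells in the fixed wooden weight rack (203 x 74 mm, top 24 mm above the bench, with a 25.5 mm high rim round its edge, wells in one row in order of size, 12 mm of wood between neighbours); 38 mm in diameter, 9 mm deep, made for the weight of 33 mm. Origin: centre of the well's floor, about 15 mm above the bench; x runs along the row towards the smallest well, y across the row, z up.
- well_100: the second smallest of the four round wells in the fixed wooden weight rack (203 x 74 mm, top 24 mm above the bench, with a 25.5 mm high rim round its edge, wells in one row in order of size, 12 mm of wood between neighbours); 31 mm in diameter, 9 mm deep, made for the weight of 26 mm. Origin: centre of the well's floor, about 15 mm above the bench; x runs along the row towards the smallest well, y across the row, z up.
- well_50: the smallest of the four round wells in the fixed wooden weight rack (203 x 74 mm, top 24 mm above the bench, with a 25.5 mm high rim round its edge, wells in one row in order of size, 12 mm of wood between neighbours); 25.5 mm in diameter, 9 mm deep, made for the weight of 20.5 mm. Origin: centre of the well's floor, about 15 mm above the bench; x runs along the row towards the smallest well, y across the row, z up.
- glue_white: small white glue bottle with screw cap, 27 mm in diameter, 55 mm high, standing loose on the bench among the weights; not to be disturbed. Origin: centre of its underside.
- glue_blue: small blue glue bottle with screw cap, 27 mm in diameter, 60 mm high, standing loose on the bench among the weights; not to be disturbed. Origin: centre of its underside.
Mind the look-alikes: they are no part of the job. Leave any green look-alike of the part that bears weight_200_mid alone.

How it is judged (in metres and radians):
At the end, for the whole second after the job is handed in: Each weight stands in its own well: its axis within 6 mm of the well's centre, its foot within 3 mm of the well's floor, upright within 0.08 rad, and at rest, released (horizontal distance between weight_500_mid and well_500 below 0.006 m and z of weight_500_mid in the frame of well_500 below 0.031 m and angle between each of weight_500_mid, weight_200_mid, weight_100_mid, weight_50_mid's own z axis and vertical below 0.08 rad and linear speed of each of weight_500, weight_200, weight_100, weight_50 below 0.02 m/s and horizontal distance between weight_200_mid and well_200 below 0.006 m and z of weight_200_mid in the frame of well_200 below 0.025 m and horizontal distance between weight_100_mid and well_100 below 0.006 m and z of weight_100_mid in the frame of well_100 below 0.022 m and horizontal distance between weight_50_mid and well_50 below 0.006 m and z of weight_50_mid in the frame of well_50 below 0.01925 m); the robot touches nothing.
It fails at once if the white glue bottle is knocked over or pushed more than 40 mm (angle between glue_white's own z axis and vertical above 0.5 rad or distance of glue_white from where it was at the start of the episode above 0.04 m).
It fails at once if the blue glue bottle is knocked over or pushed more than 40 mm (angle between glue_blue's own z axis and vertical above 0.5 rad or distance of glue_blue from where it was at the start of the episode above 0.04 m).
It fails at once if a weight is dropped into its well (moves faster than 0.5 m/s within the last 25 mm above the floor) ((horizontal distance between weight_500_mid and well_500 below 0.03 m and z of weight_500_mid in the frame of well_500 below 0.053 m and linear speed of weight_500 above 0.5 m/s) or (horizontal distance between weight_200_mid and well_200 below 0.03 m and z of weight_200_mid in the frame of well_200 below 0.047 m and linear speed of weight_200 above 0.5 m/s) or (horizontal distance between weight_100_mid and well_100 below 0.03 m and z of weight_100_mid in the frame of well_100 below 0.044 m and linear speed of weight_100 above 0.5 m/s) or (horizontal distance between weight_50_mid and well_50 below 0.03 m and z of weight_50_mid in the frame of well_50 below 0.04125 m and linear speed of weight_50 above 0.5 m/s)).
It also fails if it takes over 93 s, if anything falls off the work surface, if the arm or the gripper's body presses on something with over 40 N, if the wrist force passes 120 N, or if a joint passes its speed limit or range.

ROBOT

A 7-joint arm with a two-finger parallel gripper is mounted at the origin on a cart in front of the work surface, level with it; the furniture and walls round the work are solid. World frame = base frame: x ahead of the robot, y to its left, z up, the work surface at z = 0. Lengths are in m, angles in degrees, forces in N, time in s.
With the tool pointing down it reaches from about 0.425 to 0.875 m from the base axis. Payload 4.7 kg.
Tool frame: the origin (TCP) lies on the front face of the gripper's body, between the roots of the fingers; the fingertips stand 70 mm ahead of it and the grasp point (between the pads) lies 51 mm ahead of it; z points along the fingers, y is the direction in which the jaws open and shut (so a half turn about z gives the same grasp; the last joint's range is limited). The gripper opens to 87 mm and grips with 3 to 60 N. Pads are 19 mm wide; open, the fingers measure 117 mm over their backs; the gripper's body (75 mm by 190 mm) begins 51 mm behind the grasp point.
Start: joints at [70.938, 18.392, -4.016, 83.108, 1.295, 78.541, -3.26], TCP at [0.221, -0.611, 0.292] pointing down, gripper open.
Joint ranges: [-163.93, 163.93], [-17.29, 119.83], [-79.2, 71.16], [3.27, 140.29], [-89.18, 269.18], [5.43, 117.66], [-154.24, 154.24]. Speed limits (degrees/s): [147.25, 147.25, 180, 180, 180, 180, 180].

INTERFACE

Orientations are given as [roll, pitch, yaw] about the fixed x, y, z axes, in that order (R = Rz(yaw) Ry(pitch) Rx(roll)).
In Python, from cell import env gives the robot as it stands.
- The arm moves only by the tool drive_tool, never from a script. Its argument "commands" is a list of rows, each a list of 7 numbers: the shift along the tool's x, y, z in cm, then the turn, a rotation vector about the tool's x, y, z in degrees, then the opening, from 0 (shut) to 1 (fully open). In form: [[tx, ty, tz, rx, ry, rz, hand], ...]. A call has 1 to 20 rows; each row shifts and turns the commanded pose from where the row before left it, along the tool's axes as they then stand; what a row does not reach is not made up. A row lasts 1/12 s, in which the tool goes at most 41.7 mm and 7.16 degrees, less where a joint would pass 70% of its speed; a pose out of reach is approached as far as the arm can. A call is refused whole if a number of a shift passes 4.17 or a number of a turn 7.16, either way. A call with a gripper value outside its range is refused whole. The fingers move at their own pace and stop on an object; "force" is the grip in N (left out, the last holds). Time passes only in rows, so rows that do not move let the fingers close. It gives the time, the measured TCP pose, the force and the opening at its end, in the units of the state.
- env.get_obs(): the state, without advancing time (a new reading comes with each control period).
- env.read_camera(name): name is "side" or "top"; returns a dict with "img" (384x512x3 uint8, blue, green, red), "mtx" (3x3 intrinsics, pixels), "pose" (4x4, takes a point from camera to world coordinates). Camera axes: x right, y down, z forward; pixel columns grow to the right and rows downward; lengths in m; the calibration is good to about 2 mm. A picture is of the moment at which its call begins. There is no depth.
- env.sign_off(): hands the job in, once; it reports no verdict.
The state is a dict: "time_s": time; "qpos": joint angles; "joint_velocities": joint speeds; "effort": joint torques, N m; "tool_pos": TCP position; "tool_rot": TCP orientation; "force": force on the tool from outside, world axes, zero at the start; "wrist_torque": the same for the moment, N m; "grip_width": finger opening in m.
Only numpy, scipy, OpenCV 4.12 (cv2) and the standard library are available. Lean on these libraries where they do the work, as an engineer would, in place of code of your own. Each camera call takes 0.05 s, during which the arm holds its last target.

## Working session

There is one attempt and no reset: what is moved stays moved. The work goes in short steps, Python scripts to look and compute and a tool call to move; the robot and the scene stay as the last step left them, time stands still between calls to the robot, and variables do not carry over. Pictures are saved under pics/ and viewed, and the job is handed in when it is done.

Besides the shell and the picture viewer there is one more tool, called after "Call:" as name(argument=value, ...) on one line, values as JSON. drive_tool: Moves the arm, as the interface text tells. Its arguments: {"type":"object","properties":{"commands":{"type":"array"},"force":{"type":"number"}},"required":["commands"]}

```bash
ls; mkdir -p pics
python3 - <<'E'
from cell import env
import cv2
print(env.get_obs())
for n in ("top","side"):
    r=env.read_camera(n); cv2.imwrite(f"pics/{n}0.png",r["img"]); print(n,r["mtx"],r["pose"])
E
```

```text
pics
{'time_s': 0.0, 'qpos': array([70.93767145, 18.43809998, -4.01515441, 83.17669706,  1.29593734,
       78.54050171, -3.25912175]), 'joint_velocities': array([ 0.01787702,  0.04040702, -0.13146006, -0.0746355 , -0.04472407,
        0.02323475, -0.04274554]), 'effort': array([-4.39751393e-04, -4.91281307e+01, -4.04150588e-01, -3.12524736e+01,
       -6.39271480e-02,  4.38212533e-02,  1.56801220e-04]), 'tool_pos': array([ 0.22073172, -0.61091328,  0.29115649]), 'tool_rot': array([-1.79889998e+02,  6.88892882e-03,  1.98728320e+01]), 'force': array([0.46944536, 0.09204126, 0.30006167]), 'wrist_torque': array([ 0.02724277,  0.03808369, -0.0067139 ]), 'grip_width': 0.08703551202938481}
top [[403.11258566   0.         254.74292365]
 [  0.         403.11258566 193.02627826]
 [  0.           0.           1.        ]] [[ 2.87717742e-02 -9.91762087e-01  1.24820461e-01  4.02805179e-01]
 [-9.99581227e-01 -2.89326220e-02  5.24335540e-04  1.84372250e-01]
 [ 3.09136709e-03 -1.24783275e-01 -9.92179206e-01  9.17547867e-01]
 [ 0.00000000e+00  0.00000000e+00  0.00000000e+00  1.00000000e+00]]
side [[448.98448203   0.         254.94279137]
 [  0.         448.98448203 192.66892542]
 [  0.           0.           1.        ]] [[ 0.99998647  0.0010701   0.00508992  0.52408581]
 [-0.00312962 -0.65783128  0.75315882 -0.45597015]
 [ 0.00415426 -0.75316456 -0.65781904  0.62107299]
 [ 0.          0.          0.          1.        ]]
```

View pics/top0.png

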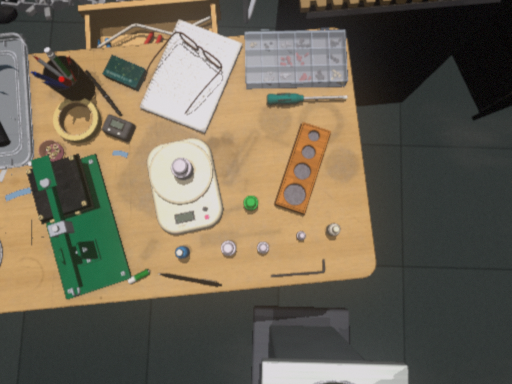

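View pics/side0.png

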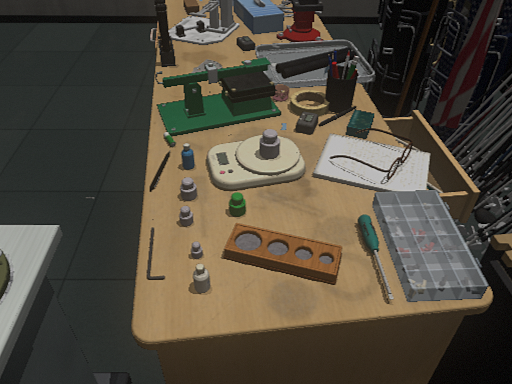

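Run:
```python
import cv2,numpy as np
t=cv2.imread("pics/top0.png"); s=cv2.imread("pics/side0.png")
a=cv2.resize(t[215:275,165:355],None,fx=4,fy=4,interpolation=cv2.INTER_CUBIC)
b=cv2.resize(t[115:220,140:340],None,fx=3.8,fy=3.8,interpolation=cv2.INTER_CUBIC)
cv2.imwrite("pics/tA.png",a);cv2.imwrite("pics/tB.png",b)
cv2.imwrite("pics/sA.png",cv2.resize(s[120:300,140:350],None,fx=3.3,fy=3.3,interpolation=cv2.INTER_CUBIC))
```

```text
(no output)
```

View pics/tA.png

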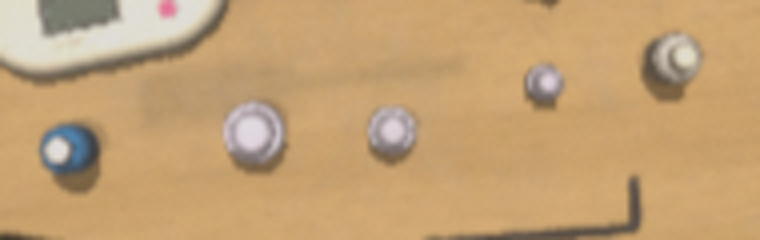

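View pics/tB.png

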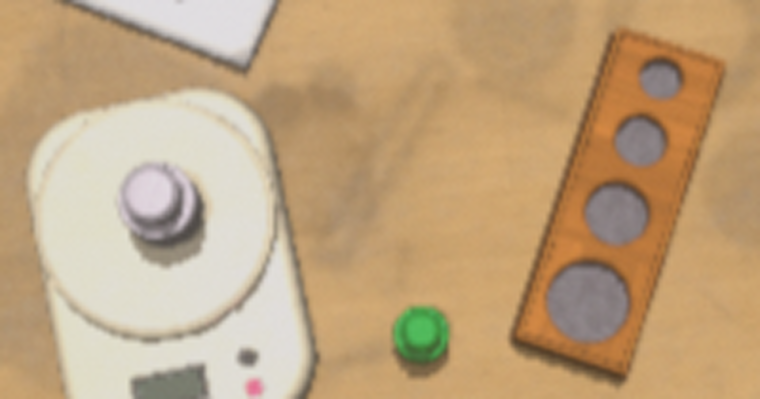

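View pics/sA.png

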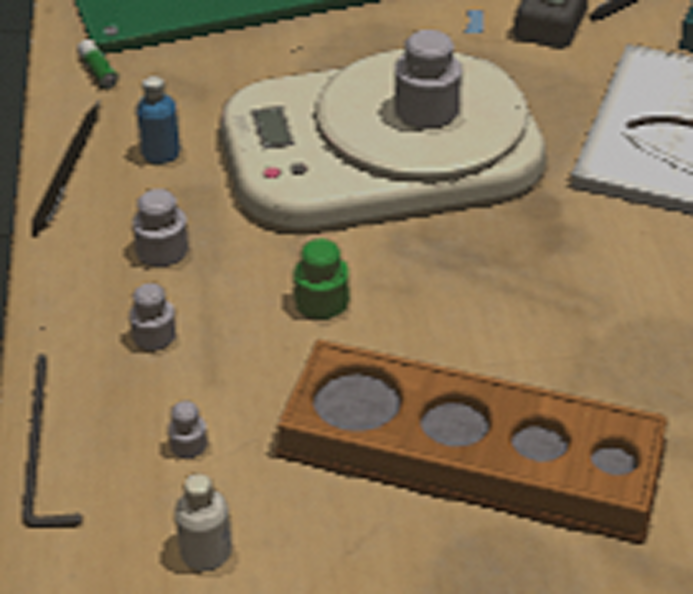

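```bash
cat > h.py <<'E'
import cv2,numpy as np
K={}
P={}
K["top"]=np.array([[403.11258566,0,254.74292365],[0,403.11258566,193.02627826],[0,0,1]])
P["top"]=np.array([[2.87717742e-02,-9.91762087e-01,1.24820461e-01,4.02805179e-01],[-9.99581227e-01,-2.89326220e-02,5.24335540e-04,1.84372250e-01],[3.09136709e-03,-1.24783275e-01,-9.92179206e-01,9.17547867e-01]])
K["side"]=np.array([[448.98448203,0,254.94279137],[0,448.98448203,192.66892542],[0,0,1]])
P["side"]=np.array([[0.99998647,0.0010701,0.00508992,0.52408581],[-0.00312962,-0.65783128,0.75315882,-0.45597015],[0.00415426,-0.75316456,-0.65781904,0.62107299]])
def onz(cam,px,z):
    px=np.atleast_2d(px).astype(float)
    d=np.c_[px,np.ones(len(px))]@np.linalg.inv(K[cam]).T@P[cam][:,:3].T
    o=P[cam][:,3]; return o+d*((z-o[2])/d[:,2])[:,None]
def proj(cam,X):
    X=np.atleast_2d(X); c=(X-P[cam][:,3])@P[cam][:,:3]; u=c@K[cam].T; return u[:,:2]/u[:,2:]
def blobs(mask,lo,hi):
    n,l,st,ce=cv2.connectedComponentsWithStats(mask.astype(np.uint8)*255)
    return [(l==i,st[i],ce[i]) for i in range(1,n) if lo<st[i][4]<hi]
E
python3 - <<'E'
from h import *
for cam,f,roi in (("top","pics/top0.png",(165,355,150,275)),("side","pics/side0.png",(140,345,120,300))):
    im=cv2.imread(f); hsv=cv2.cvtColor(im,cv2.COLOR_BGR2HSV)
    B,G,R=[im[...,i].astype(int) for i in range(3)]
    m=(B-G>=3)&(abs(R-B)<25)&(B>90) if False else ((B>=G)&(abs(R-B)<30)&(R>50))
    z=np.zeros_like(m); z[roi[2]:roi[3],roi[0]:roi[1]]=1; m&=z
    m=cv2.morphologyEx(m.astype(np.uint8),cv2.MORPH_OPEN,np.ones((2,2)))
    print(cam)
    for b,st,ce in blobs(m,25,5000):
        c=cv2.findContours(b.astype(np.uint8),cv2.RETR_EXTERNAL,cv2.CHAIN_APPROX_NONE)[0][0]
        print(st[:5],ce.round(1),[np.round(v,1) for v in cv2.minEnclosingCircle(c)])
    cv2.imwrite(f"pics/m_{cam}.png",cv2.resize(m[roi[2]:roi[3],roi[0]:roi[1]]*255,None,fx=3,fy=3,interpolation=0))
    # orange rack
    r=(hsv[...,1]>150)&(hsv[...,0]<16)&(hsv[...,2]>80)&(z if cam=="top" else z)
    for b,st,ce in blobs(r,800,50000):
        c=max(cv2.findContours(b.astype(np.uint8),cv2.RETR_EXTERNAL,cv2.CHAIN_APPROX_NONE)[0],key=len)
        print("rack",st,cv2.minAreaRect(c),cv2.approxPolyDP(c,4,True)[:,0].tolist())
E
```

```text
top
[304 151  11   8  71] [309.1 153.9] [array([309., 153.]), np.float64(5.4)]
[173 159  20  20 295] [182.1 168.4] [array([182.2, 168.7]), np.float64(10.0)]
[296 166  14  13 150] [302.7 172. ] [array([302.7, 171.9]), np.float64(7.0)]
[286 186  20  19 285] [295.4 195.1] [array([295.3, 195. ]), np.float64(9.8)]
[299 233   7   7  38] [302.1 236. ] [array([301.7, 236.3]), np.float64(3.5)]
[223 242  14  14 151] [229.2 248.4] [array([229.1, 248.5]), np.float64(7.0)]
[259 244  10   9  78] [263.6 248. ] [array([263.5, 248.3]), np.float64(5.1)]
rack [ 276  150   49   64 1147] ((299.5943603515625, 177.16287231445312), (30.837993621826172, 66.71305084228516), 17.927921295166016) [[324, 150], [315, 150], [312, 159], [293, 150], [276, 204], [304, 213]]
side
[264 130  14   8  87] [270.7 134. ] [array([270.5, 135.5]), np.float64(6.7)]
[334 138   8   5  27] [338.1 139.5] [array([337.5, 140. ]), np.float64(4.0)]
[267 140  13   7  40] [274.4 144. ] [array([273., 143.]), np.float64(6.7)]
[331 145  14  11  80] [337.3 148.9] [array([337.4, 148.4]), np.float64(6.8)]
[183 179  11   7  55] [188.2 181.7] [array([188., 182.]), np.float64(5.1)]
[182 185  15   8  43] [189.5 189.7] [array([189., 189.]), np.float64(7.3)]
[182 207   8   6  41] [185.5 209.8] [array([185.5, 210. ]), np.float64(4.0)]
[255 240   7   9  28] [258.3 244.4] [array([257.5, 244. ]), np.float64(4.7)]
[194 243   7   5  27] [197.2 245. ] [array([197. , 245.5]), np.float64(3.4)]
[269 243  15  13  91] [276.  249.3] [array([276.6, 249.5]), np.float64(7.8)]
[297 251  12   9  49] [301.4 256.1] [array([302.9, 255.7]), np.float64(6.1)]
rack [ 225  223  117   52 2124] ((283.683349609375, 247.6427764892578), (114.13419342041016, 29.377544403076172), 13.13402271270752) [[225, 248], [336, 274], [341, 247], [237, 223]]
```

View pics/m_top.png

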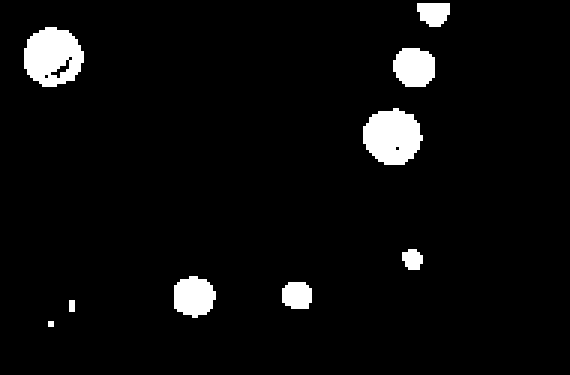

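View pics/m_side.png

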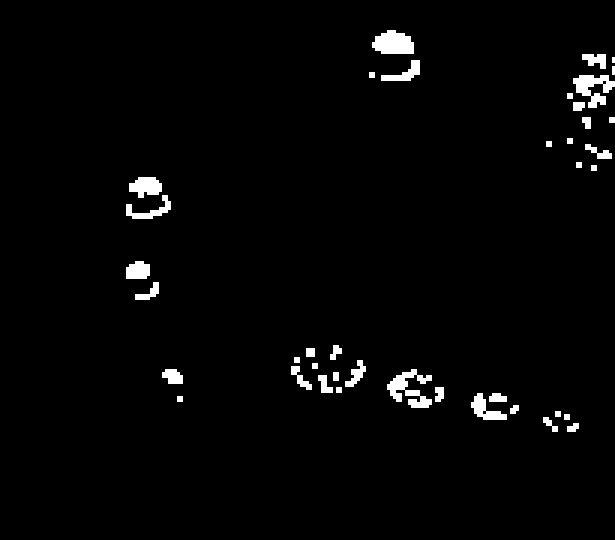

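Run:
```python
from h import *
t=cv2.imread("pics/top0.png"); hsv=cv2.cvtColor(t,cv2.COLOR_BGR2HSV)
W={"500":((182.1,168.4),(270.7,134.),33,36,56),"200":((229.2,248.4),(188.2,181.7),0,27,44),"100":((263.4,248.2),(185.5,209.8),0,22,38),"50":((301.9,236.1),(197.2,245.),0,18,32.5)}
for n,(a,b,z0,hb,h) in W.items():
    print(n,"top@body",onz("top",a,(z0+hb)/1e3)[0][:2].round(4),"top@knob",onz("top",a,(z0+h)/1e3)[0][:2].round(4),"side@knobtop",onz("side",b,(z0+h)/1e3)[0][:2].round(4))
# knob discs in top: bright
for (u,v) in ((182,168),(229,248),(263,248),(301,236)):
    g=t[v-12:v+13,u-12:u+13].max(2).astype(int); pass
# green / bottles
B,G,R=[t[...,i].astype(int) for i in range(3)]
# rack
r=(hsv[...,1]>150)&(hsv[...,0]<16)&(hsv[...,2]>60); z=np.zeros_like(r); z[110:225,265:345]=1; r&=z
c=max(cv2.findContours(r.astype(np.uint8),cv2.RETR_EXTERNAL,cv2.CHAIN_APPROX_NONE)[0],key=cv2.contourArea)
x=onz("top",c[:,0],.0255)[:,:2]; rect=cv2.minAreaRect((x*1000).astype(np.float32)); print("rack top",rect)
s=cv2.imread("pics/side0.png");hs=cv2.cvtColor(s,cv2.COLOR_BGR2HSV)
m=((B>=G)&(abs(R-B)<30)&(R>50)); zz=np.zeros_like(m); zz[115:215,275:335]=1
for b,st,ce in blobs(m&zz,20,1000):
    cc=cv2.findContours(b.astype(np.uint8),cv2.RETR_EXTERNAL,cv2.CHAIN_APPROX_NONE)[0][0]
    print("well",ce.round(1),st[4],onz("top",ce,.015)[0][:2].round(4),onz("top",ce,.024)[0][:2].round(4))
ce,(w,h),a=rect
```

```text
500 top@body [0.558  0.3415] top@knob [0.5544 0.3378] side@knobtop [0.5622 0.3423]
200 top@body [0.3911 0.2372] top@knob [0.3914 0.2362] side@knobtop [0.3946 0.238 ]
100 top@body [0.3937 0.1623] top@knob [0.3938 0.1627] side@knobtop [0.3972 0.1622]
50 top@body [0.4227 0.0774] top@knob [0.4224 0.0792] side@knobtop [0.4268 0.078 ]
rack top ((577.197021484375, 78.392333984375), (68.97279357910156, 198.78497314453125), 73.13228607177734)
well [313.5 135.6] 52 [0.6532 0.0536] [0.6507 0.0549]
well [308.1 151.9] 91 [0.6147 0.0656] [0.6125 0.0668]
well [301.7 170.9] 153 [0.5702 0.0795] [0.5685 0.0806]
well [294.4 194.1] 286 [0.5165 0.0954] [0.5154 0.0963]
```

Run:
```python
from h import *
s=cv2.imread("pics/side0.png");hs=cv2.cvtColor(s,cv2.COLOR_BGR2HSV)
z=np.zeros(s.shape[:2],bool); z[222:285,222:345]=1
g=z&(hs[...,1]<90)
# holes: non-orange inside rack
poly=np.array([[230,245],[337,270],[341,247],[237,225]])
pm=np.zeros(s.shape[:2],np.uint8); cv2.fillConvexPoly(pm,poly,1)
for b,st,ce in blobs(g&(pm>0),20,2000):
    cc=cv2.findContours(b.astype(np.uint8),cv2.RETR_EXTERNAL,cv2.CHAIN_APPROX_NONE)[0][0]
    print(st,ce.round(1),onz("side",ce,.015)[0][:2].round(4),onz("side",ce,.024)[0][:2].round(4))
u=np.array([.9566,-.2915]);v=np.array([.2915,.9566]);C=np.array([.577,.078])
o=cv2.resize(s[215:290,215:350],None,fx=5,fy=5,interpolation=cv2.INTER_CUBIC)
t=cv2.imread("pics/top0.png");ot=cv2.resize(t[110:225,265:345],None,fx=5,fy=5,interpolation=cv2.INTER_CUBIC)
for d,r,z0 in((-65.25,24.5,.024),(-9.75,19,.024),(36.75,15.5,.024),(77,12.75,.024)):
    a=np.linspace(0,6.28,40); X=np.array([np.r_[C+u*(d+r*np.cos(k))/1e3+v*r*np.sin(k)/1e3,z0] for k in a])
    print((C+u*d/1e3).round(4))
    cv2.polylines(o,[((proj("side",X)-[215,215]+.5)*5).astype(np.int32)],True,(0,255,0),1)
    cv2.polylines(ot,[((proj("top",X)-[265,110]+.5)*5).astype(np.int32)],True,(0,255,0),1)
X=np.array([np.r_[C+u*a*.1015+v*b*.037,.0255] for a,b in((1,1),(1,-1),(-1,-1),(-1,1))])
cv2.polylines(o,[((proj("side",X)-[215,215]+.5)*5).astype(np.int32)],True,(255,0,0),1)
cv2.polylines(ot,[((proj("top",X)-[265,110]+.5)*5).astype(np.int32)],True,(255,0,0),1)
cv2.imwrite("pics/rs.png",o);cv2.imwrite("pics/rt.png",ot)
```

```text
[235 233  26  17 342] [247.7 241.4] [0.5151 0.1028] [0.5152 0.0945]
[267 242  21  13 206] [277.3 248.2] [0.5686 0.0863] [0.5679 0.0783]
[295 249  17  11 137] [302.9 254.1] [0.6135 0.0724] [0.6122 0.0646]
[319 256  14   8  86] [325.7 259.3] [0.6524 0.0603] [0.6505 0.0526]
[0.5146 0.097 ]
[0.5677 0.0808]
[0.6122 0.0673]
[0.6507 0.0556]
```

View pics/rs.png

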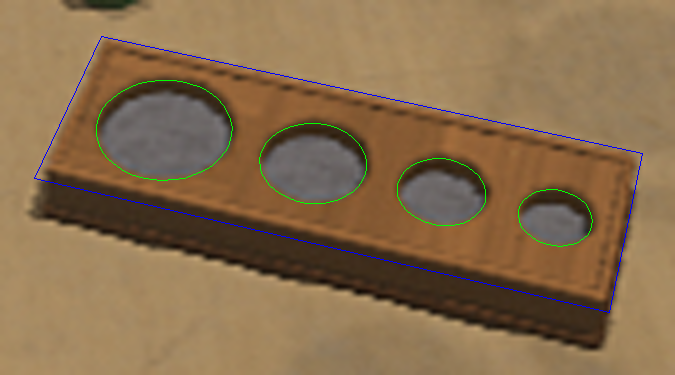

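View pics/rt.png

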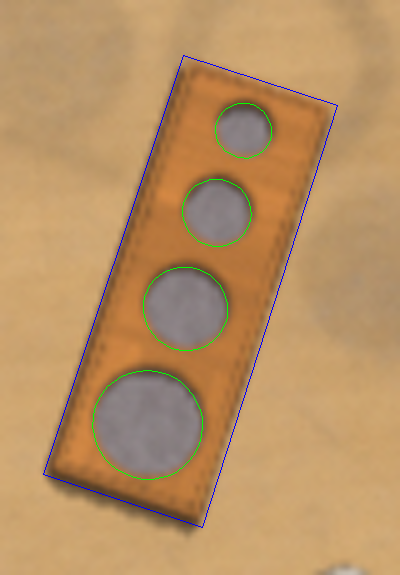

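```bash
cat > ov.py <<'E'
from h import *
D={"500":(44,36,32,56),"200":(33,27,24,44),"100":(26,22,19,38),"50":(20.5,18,15,32.5)}
def over(ims,n,xy,z0,out):
    db,hb,dk,h=D[n]; row=[]
    for cam in ("top","side"):
        c=proj(cam,np.r_[xy,z0+h/2e3])[0].round().astype(int); H=26
        o=cv2.resize(ims[cam][c[1]-H:c[1]+H,c[0]-H:c[0]+H],None,fx=7,fy=7,interpolation=cv2.INTER_CUBIC)
        a=np.linspace(0,6.28,40)
        for d,z,col in((db,0,(0,0,255)),(db,hb,(0,255,0)),(dk,h,(255,0,0))):
            X=np.c_[xy[0]+d/2e3*np.cos(a),xy[1]+d/2e3*np.sin(a),0*a+z0+z/1e3]
            cv2.polylines(o,[((proj(cam,X)-c+H+.5)*7).astype(np.int32)],True,col,1)
        row.append(o)
    return np.hstack(row)
E
python3 - <<'E'
from ov import *
ims={c:cv2.imread(f"pics/{c}0.png") for c in("top","side")}
Q={"500":(.559,.341,.033),"200":(.393,.2373,0),"100":(.3957,.1623,0),"50":(.4247,.0778,0)}
R=[over(ims,n,q[:2],q[2],0) for n,q in Q.items()]
cv2.imwrite("pics/w1.png",cv2.resize(np.vstack([np.hstack(R[:2]),np.hstack(R[2:])]),(800,400),interpolation=cv2.INTER_AREA))
E
```

```text
(no output)
```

View pics/w1.png

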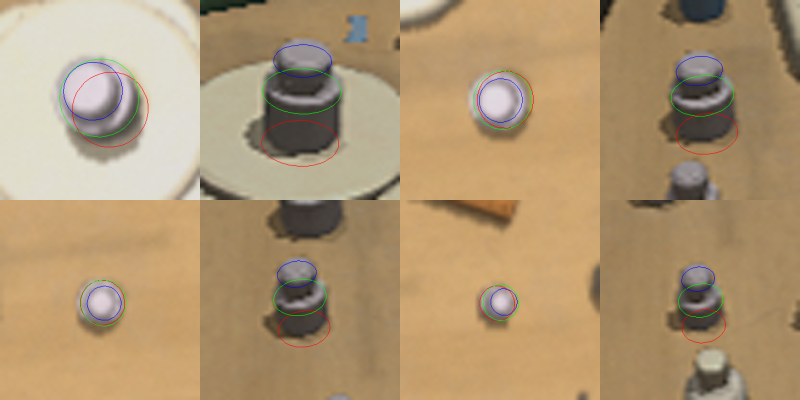

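Call:
drive_tool(commands=[[3.07, -1.64, 0, 0, 0, 0, 0.55], [3.07, -1.64, 0, 0, 0, 0, 0.55], [3.07, -1.64, 0, 0, 0, 0, 0.55], [3.07, -1.64, 0, 0, 0, 0, 0.55], [3.07, -1.64, 0, 0, 0, 0, 0.55], [3.07, -1.64, 0, 0, 0, 0, 0.55], [3.07, -1.64, 0, 0, 0, 0, 0.55], [3.07, -1.64, 0, 0, 0, 0, 0.55], [3.07, -1.64, 0, 0, 0, 0, 0.55], [3.07, -1.64, 0, 0, 0, 0, 0.55], [3.07, -1.64, 0, 0, 0, 0, 0.55], [3.07, -1.64, 0, 0, 0, 0, 0.55], [0, 0, 0, 0, 0, -7, 0.55], [0, 0, 0, 0, 0, -7, 0.55], [0, 0, 0, 0, 0, -7, 0.55], [0, 0, 0, 0, 0, -7, 0.55]], force=30)

```text
time_s: 1.43
tool_pos: [0.5004, -0.3006, 0.2916]
tool_rot: [-179.9, 0.0, 48.3]
force: [0.3, -0.5, 0.4]
grip_width: 0.0479
```

Call:
drive_tool(commands=[[0, 0, 0, 0, 0, -7.15, 0.55], [0, 0, 0, 0, 0, -7.15, 0.55], [0, 0, 0, 0, 0, -7.15, 0.55], [0, 0, 0, 0, 0, -7.15, 0.55], [0, 0, 0, 0, 0, -7.15, 0.55], [0, 0, 0, 0, 0, -7.15, 0.55], [0, 0, 0, 0, 0, -7.15, 0.55], [0, 0, 0, 0, 0, -7.15, 0.55], [0, 0, 0, 0, 0, -7.15, 0.55], [0, 0, 0, 0, 0, -7.15, 0.55], [0, 0, 0, 0, 0, -7.15, 0.55], [0, 0, 0, 0, 0, -7.15, 0.55], [0, 0, 0, 0, 0, -7.15, 0.55], [0, 0, 0, 0, 0, -7.15, 0.55], [0, 0, 0, 0, 0, -7.15, 0.55], [0, 0, 0, 0, 0, -7.15, 0.55], [0, 0, 0, 0, 0, 0, 0.55], [0, 0, 0, 0, 0, 0, 0.55]])

```text
time_s: 2.93
tool_pos: [0.5003, -0.301, 0.2919]
tool_rot: [180.0, -0.0, 162.1]
force: [0.2, -0.3, 0.4]
grip_width: 0.0478
```

```bash
cat > go.py <<'E'
# go.py x y z(TCP) [yaw]: tool-axis shift in cm from the measured pose
import sys,numpy as np
from scipy.spatial.transform import Rotation as R
from cell import env
o=env.get_obs(); r=R.from_euler("xyz",o["tool_rot"],degrees=True)
y=float(sys.argv[4]) if len(sys.argv)>4 else 163
d=r.inv().apply(np.array([float(a) for a in sys.argv[1:4]])-o["tool_pos"])*100
rv=(r.inv()*R.from_euler("xyz",[180,0,y],degrees=True)).as_rotvec(degrees=True)
print(o["time_s"],o["tool_pos"].round(4),o["tool_rot"].round(2),"shift cm",d.round(2),"rotvec",rv.round(2),"F",o["force"].round(1),o["grip_width"].round(4),"q",o["qpos"].round(0))
E
python3 go.py .424 .0785 .2
```

```text
Traceback (most recent call last):
  File "go.py", line 9, in <module>
    print(o["time_s"],o["tool_pos"].round(4),o["tool_rot"].round(2),"shift cm",d.round(2),"rotvec",rv.round(2),"F",o["force"].round(1),o["grip_width"].round(4),"q",o["qpos"].round(0))
                                                                                                                                       ^^^^^^^^^^^^^^^^^^^^^
AttributeError: 'float' object has no attribute 'round'
```

```bash
sed -i 's/o\["grip_width"\].round(4)/round(o["grip_width"],4)/' go.py; python3 go.py .424 .0785 .2
```

```text
2.9333 [ 0.5003 -0.301   0.2919] [ 1.7999e+02 -4.0000e-02  1.6206e+02] shift cm [18.94 33.76  9.21] rotvec [ 0.02 -0.04 -0.94] F [ 0.2 -0.3  0.4] 0.0478 q [ 57.  13. -33.  92.   7.  77.  95.]
```

Call:
drive_tool(commands=[[1.9, 3.38, 0.92, 0, 0, 0, 0.55], [1.9, 3.38, 0.92, 0, 0, 0, 0.55], [1.9, 3.38, 0.92, 0, 0, 0, 0.55], [1.9, 3.38, 0.92, 0, 0, 0, 0.55], [1.9, 3.38, 0.92, 0, 0, 0, 0.55], [1.9, 3.38, 0.92, 0, 0, 0, 0.55], [1.9, 3.38, 0.92, 0, 0, 0, 0.55], [1.9, 3.38, 0.92, 0, 0, 0, 0.55], [1.9, 3.38, 0.92, 0, 0, 0, 0.55], [1.9, 3.38, 0.92, 0, 0, 0, 0.55], [0, 0, 0, 0, 0, -0.9, 0.55], [0, 0, 0, 0, 0, 0, 0.55]])

```text
time_s: 3.93
tool_pos: [0.4216, 0.0807, 0.2]
tool_rot: [-179.9, -0.0, 163.3]
force: [-0.3, 0.6, -0.8]
grip_width: 0.0479
```

```bash
python3 go.py .424 .0785 .092
cat > snap.py <<'E'
import sys,cv2
from cell import env
n=sys.argv[1]
for c in("top","side"): cv2.imwrite(f"pics/{c}{n}.png",env.read_camera(c)["img"])
E
python3 snap.py 1
python3 - <<'E'
from ov import *
ims={c:cv2.imread(f"pics/{c}1.png") for c in("top","side")}
cv2.imwrite("pics/w2.png",np.hstack([cv2.resize(ims["side"][130:300,120:320],(600,510)) ]))
E
```

```text
3.9333 [0.4216 0.0807 0.2   ] [-179.94   -0.    163.34] shift cm [-0.29 -0.13 10.8 ] rotvec [-0.06 -0.    0.34] F [-0.3  0.6 -0.8] 0.0479 q [ 41.  -5. -53. 118.  -4.  65.  64.]
```

View pics/w2.png

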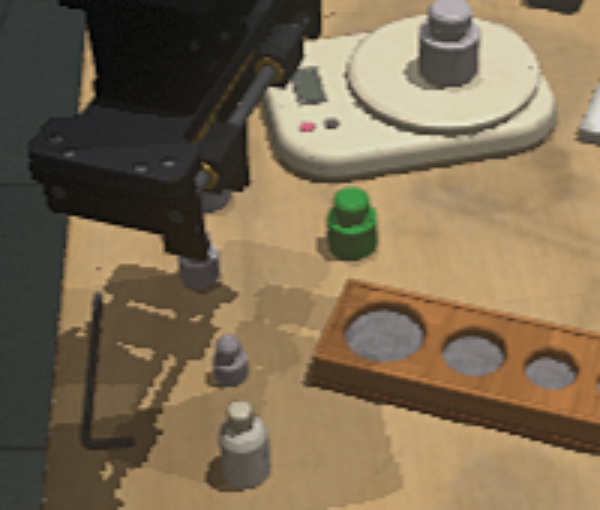

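Call:
drive_tool(commands=[[-0.29, -0.13, 1.8, 0, 0, 0.3, 0.55], [0, 0, 1.8, 0, 0, 0, 0.55], [0, 0, 1.8, 0, 0, 0, 0.55], [0, 0, 1.8, 0, 0, 0, 0.55], [0, 0, 1.8, 0, 0, 0, 0.55], [0, 0, 1.0, 0, 0, 0, 0.55], [0, 0, 0.4, 0, 0, 0, 0.55], [0, 0, 0, 0, 0, 0, 0.55], [0, 0, 0, 0, 0, 0, 0.55]])

```text
time_s: 4.78
tool_pos: [0.4254, 0.0759, 0.0966]
tool_rot: [180.0, 0.0, 162.7]
force: [-0.1, 0.1, 0.6]
grip_width: 0.048
```

```bash
python3 go.py .424 .0785 .091; 
python3 snap.py 2
python3 - <<'E'
from ov import *
ims={c:cv2.imread(f"pics/{c}2.png") for c in("top","side")}
cv2.imwrite("pics/w3.png",np.hstack([cv2.resize(ims["side"][180:300,140:240],(500,600)),cv2.resize(ims["top"][190:270,280:330],(300,600)) ]))
E
```

```text
4.7833 [0.4254 0.0759 0.0966] [1.7999e+02 1.0000e-02 1.6274e+02] shift cm [0.21 0.2  0.56] rotvec [ 0.01  0.01 -0.26] F [-0.1  0.1  0.6] 0.048 q [ 38.   8. -54. 123.   8.  52.  52.]
```

View pics/w3.png

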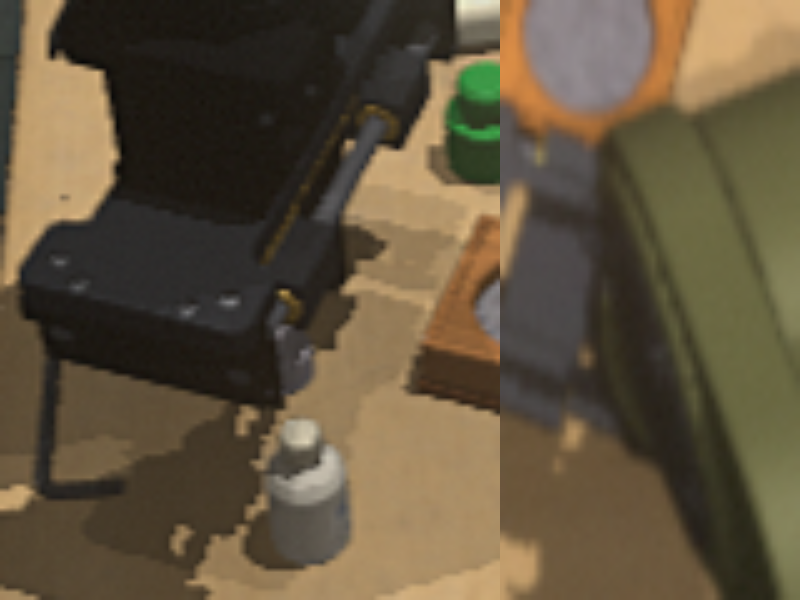

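Call:
drive_tool(commands=[[0.2, 0.2, 0.5, 0, 0, -0.2, 0.55], [0, 0, 0, 0, 0, 0, 0.55], [0, 0, 0, 0, 0, 0, 0.55], [0, 0, 0, 0, 0, 0, 0.55]])

```text
time_s: 5.22
tool_pos: [0.4235, 0.0793, 0.0913]
tool_rot: [-180.0, 0.0, 163.1]
force: [-0.7, 0.5, -0.8]
grip_width: 0.048
```

```bash
python3 go.py .424 .0785 .091
```

```text
5.2167 [0.4235 0.0793 0.0913] [-1.7999e+02  2.0000e-02  1.6309e+02] shift cm [-0.07 -0.06  0.03] rotvec [-0.01  0.02  0.09] F [-0.7  0.5 -0.8] 0.048 q [ 38.   9. -54. 124.   9.  51.  52.]
```

Positioned; close on the 50 g knob (15 mm).

Call:
drive_tool(commands=[[0, 0, 0, 0, 0, 0, 0], [0, 0, 0, 0, 0, 0, 0], [0, 0, 0, 0, 0, 0, 0], [0, 0, 0, 0, 0, 0, 0], [0, 0, 0, 0, 0, 0, 0], [0, 0, 0, 0, 0, 0, 0], [0, 0, 0, 0, 0, 0, 0]], force=20)

```text
time_s: 5.8
tool_pos: [0.4235, 0.0792, 0.0912]
tool_rot: [180.0, 0.0, 163.1]
force: [-0.6, 0.6, -0.4]
grip_width: 0.0132
```

Call:
drive_tool(commands=[[0, 0, 0, 0, 0, 0, 0], [0, 0, 0, 0, 0, 0, 0]])

```text
time_s: 5.97
tool_pos: [0.4235, 0.0792, 0.0912]
tool_rot: [180.0, 0.0, 163.1]
force: [0.4, 0.4, -0.5]
grip_width: 0.0129
```

```bash
python3 snap.py 3
python3 - <<'E'
from ov import *
ims={c:cv2.imread(f"pics/{c}3.png") for c in("top","side")}
cv2.imwrite("pics/w4.png",cv2.resize(ims["side"][200:300,140:240],(600,600),interpolation=cv2.INTER_CUBIC))
E
```

```text
(no output)
```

View pics/w4.png

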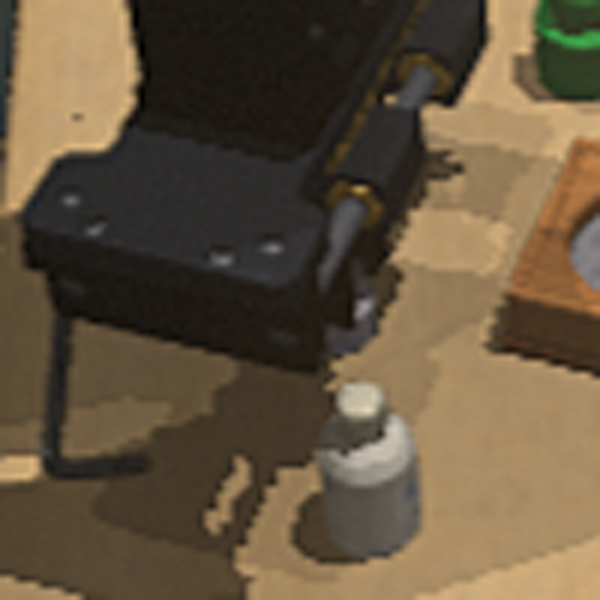

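Call:
drive_tool(commands=[[0, 0, -0.5, 0, 0, 0, 0], [0, 0, -1, 0, 0, 0, 0], [0, 0, -1.5, 0, 0, 0, 0], [0, 0, -1.5, 0, 0, 0, 0], [0, 0, -1.5, 0, 0, 0, 0], [0, 0, -1.5, 0, 0, 0, 0], [0, 0, -1.5, 0, 0, 0, 0], [0, 0, -1, 0, 0, 0, 0], [0, 0, 0, 0, 0, 0, 0]])

```text
time_s: 6.82
tool_pos: [0.4247, 0.0793, 0.1933]
tool_rot: [180.0, 0.2, 163.1]
force: [0.5, 0.8, 0.3]
grip_width: 0.0127
```

```bash
python3 go.py .6507 .0556 .191; python3 snap.py 4
python3 - <<'E'
from ov import *
ims={c:cv2.imread(f"pics/{c}4.png") for c in("top","side")}
cv2.imwrite("pics/w5.png",cv2.resize(ims["side"][120:300,120:300],(600,600),interpolation=cv2.INTER_CUBIC))
E
```

```text
6.8167 [0.4247 0.0793 0.1933] [179.99   0.23 163.06] shift cm [-22.31   4.31   0.32] rotvec [0.01 0.23 0.06] F [0.5 0.8 0.3] 0.0127 q [ 42.  -4. -54. 118.  -3.  64.  63.]
```

View pics/w5.png

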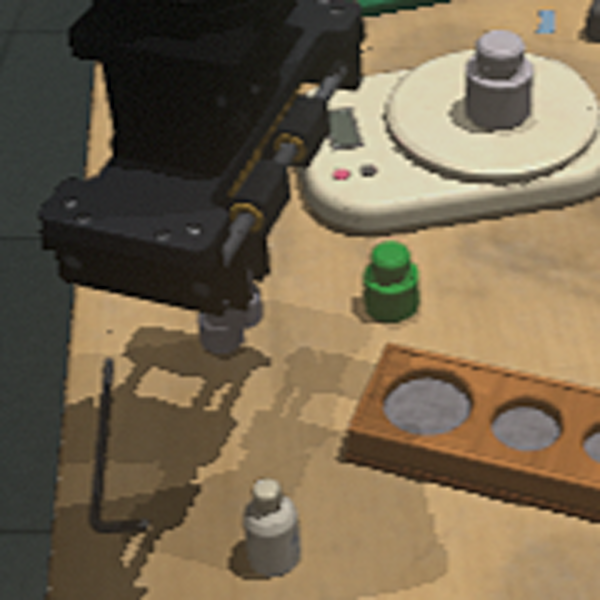

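Call:
drive_tool(commands=[[-1.5, 0.3, 0, 0, 0, 0, 0], [-2.6, 0.5, 0, 0, 0, 0, 0], [-2.6, 0.5, 0, 0, 0, 0, 0], [-2.6, 0.5, 0, 0, 0, 0, 0], [-2.6, 0.5, 0, 0, 0, 0, 0], [-2.6, 0.5, 0, 0, 0, 0, 0], [-2.6, 0.5, 0, 0, 0, 0, 0], [-2.6, 0.5, 0, 0, 0, 0, 0], [-2.6, 0.5, 0, 0, 0, 0, 0], [0, 0, 2, 0, 0, 0, 0], [0, 0, 2, 0, 0, 0, 0], [0, 0, 1.5, 0, 0, 0, 0], [0, 0, 0, 0, 0, 0, 0], [0, 0, 0, 0, 0, 0, 0], [0, 0, 0, 0, 0, 0, 0]])

```text
time_s: 8.17
tool_pos: [0.6495, 0.0556, 0.1367]
tool_rot: [180.0, 0.0, 163.1]
force: [0.2, -0.2, -0.1]
grip_width: 0.0128
```

```bash
python3 go.py .6507 .0556 .135; python3 snap.py 5
python3 - <<'E'
from ov import *
ims={c:cv2.imread(f"pics/{c}5.png") for c in("top","side")}
cv2.imwrite("pics/w6.png",np.hstack([cv2.resize(ims["side"][190:290,240:340],(400,400),interpolation=cv2.INTER_CUBIC),cv2.resize(ims["top"][80:180,260:360],(400,400),interpolation=cv2.INTER_CUBIC)]))
E
```

```text
8.1667 [0.6495 0.0556 0.1367] [1.7998e+02 2.0000e-02 1.6309e+02] shift cm [-0.12  0.03  0.17] rotvec [0.02 0.02 0.09] F [ 0.2 -0.2 -0.1] 0.0128 q [ 27.  33. -47.  91.  25.  67.  48.]
```

View pics/w6.png

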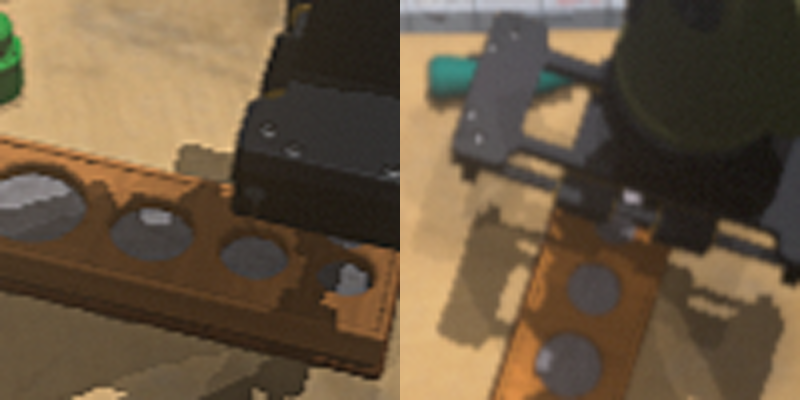

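Run:
```python
from ov import *
ims={c:cv2.imread(f"pics/{c}5.png") for c in("top","side")}
cv2.imwrite("pics/w7.png",np.hstack([over(ims,"50",(.6495,.0556),.0455,0), np.hstack([cv2.resize(ims["top"][110:150,295:335],(364,364),interpolation=cv2.INTER_CUBIC)])])[:,:])
```

```text
(no output)
```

View pics/w7.png

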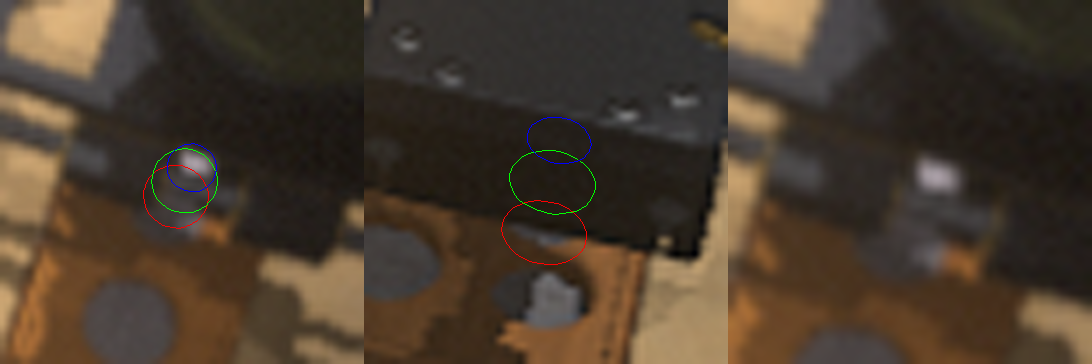

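Call:
drive_tool(commands=[[-0.1, 0, 0.4, 0, 0, 0, 0], [0, 0, 0.4, 0, 0, 0, 0], [0, 0, 0.4, 0, 0, 0, 0], [0, 0, 0.4, 0, 0, 0, 0], [0, 0, 0.4, 0, 0, 0, 0], [0, 0, 0.4, 0, 0, 0, 0], [0, 0, 0.2, 0, 0, 0, 0], [0, 0, 0, 0, 0, 0, 0], [0, 0, 0, 0, 0, 0, 0]])

```text
time_s: 9.02
tool_pos: [0.6503, 0.0552, 0.1101]
tool_rot: [-180.0, -0.0, 163.1]
force: [0.4, -0.3, -1.0]
grip_width: 0.0127
```

```bash
python3 go.py .6507 .0556 .1062
```

```text
9.0167 [0.6503 0.0552 0.1101] [-1.8000e+02 -1.0000e-02  1.6307e+02] shift cm [-0.03  0.05  0.39] rotvec [-0.   -0.01  0.07] F [ 0.4 -0.3 -1. ] 0.0127 q [ 27.  35. -46.  92.  27.  64.  48.]
```

Call:
drive_tool(commands=[[0, 0, 0.2, 0, 0, 0, 0], [0, 0, 0.15, 0, 0, 0, 0], [0, 0, 0, 0, 0, 0, 0], [0, 0, 0, 0, 0, 0, 0]])

```text
time_s: 9.35
tool_pos: [0.6503, 0.0551, 0.1066]
tool_rot: [-180.0, -0.0, 163.1]
force: [-0.4, 0.4, 0.2]
grip_width: 0.0128
```

Call:
drive_tool(commands=[[0, 0, 0.1, 0, 0, 0, 0], [0, 0, 0, 0, 0, 0, 0], [0, 0, 0, 0, 0, 0, 0]])

```text
time_s: 9.6
tool_pos: [0.6505, 0.0552, 0.106]
tool_rot: [180.0, 0.0, 163.1]
force: [-0.8, 0.6, 1.9]
grip_width: 0.0127
```

Call:
drive_tool(commands=[[0, 0, 0, 0, 0, 0, 0.4], [0, 0, 0, 0, 0, 0, 0.4], [0, 0, 0, 0, 0, 0, 0.4], [0, 0, 0, 0, 0, 0, 0.4], [0, 0, -0.5, 0, 0, 0, 0.4], [0, 0, -1.5, 0, 0, 0, 0.4], [0, 0, -2, 0, 0, 0, 0.4], [0, 0, -2, 0, 0, 0, 0.5], [0, 0, -2, 0, 0, 0, 0.55], [0, 0, 0, 0, 0, 0, 0.6], [0, 0, 0, 0, 0, 0, 0.6]])

```text
time_s: 10.52
tool_pos: [0.6513, 0.0555, 0.1883]
tool_rot: [179.9, 0.2, 163.1]
force: [-0.5, 0.9, -0.5]
grip_width: 0.0502
```

```bash
python3 go.py .395 .163 .19
```

```text
10.5167 [0.6513 0.0555 0.1883] [179.94   0.22 163.07] shift cm [27.65  2.83 -0.27] rotvec [0.06 0.22 0.07] F [-0.5  0.9 -0.5] 0.0502 q [ 28.  30. -48.  89.  23.  71.  50.]
```

Call:
drive_tool(commands=[[3.07, 0.31, 0, 0, 0, 0, 0.6], [3.07, 0.31, 0, 0, 0, 0, 0.6], [3.07, 0.31, 0, 0, 0, 0, 0.6], [3.07, 0.31, 0, 0, 0, 0, 0.6], [3.07, 0.31, 0, 0, 0, 0, 0.6], [3.07, 0.31, 0, 0, 0, 0, 0.6], [3.07, 0.31, 0, 0, 0, 0, 0.6], [3.07, 0.31, 0, 0, 0, 0, 0.6], [3.07, 0.31, 0, 0, 0, 0, 0.6], [0, 0, 0, 0, 0, 0, 0.6], [0, 0, 0, 0, 0, 0, 0.6]])

```text
time_s: 11.43
tool_pos: [0.393, 0.1621, 0.1855]
tool_rot: [-179.8, 0.1, 163.2]
force: [0.9, 0.2, -0.4]
grip_width: 0.0522
```

```bash
python3 go.py .395 .163 .095; python3 snap.py 6
python3 - <<'E'
from ov import *
ims={c:cv2.imread(f"pics/{c}6.png") for c in("top","side")}
cv2.imwrite("pics/w8.png",np.hstack([over(ims,"50",(.6507,.0556),.015,0)]))
cv2.imwrite("pics/w9.png",cv2.resize(ims["side"][120:300,120:300],(600,600),interpolation=cv2.INTER_CUBIC))
E
```

```text
11.4333 [0.393  0.1621 0.1855] [-1.7980e+02  1.4000e-01  1.6316e+02] shift cm [-0.14  0.18  9.05] rotvec [-0.2   0.14  0.16] F [ 0.9  0.2 -0.4] 0.0522 q [ 38.  -5. -61. 119.  -4.  63.  52.]
```

View pics/w8.png

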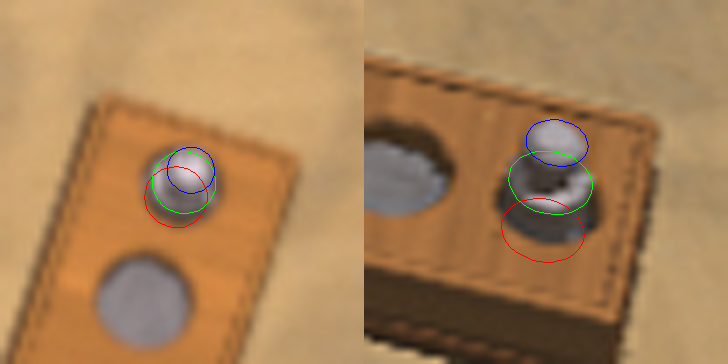

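View pics/w9.png

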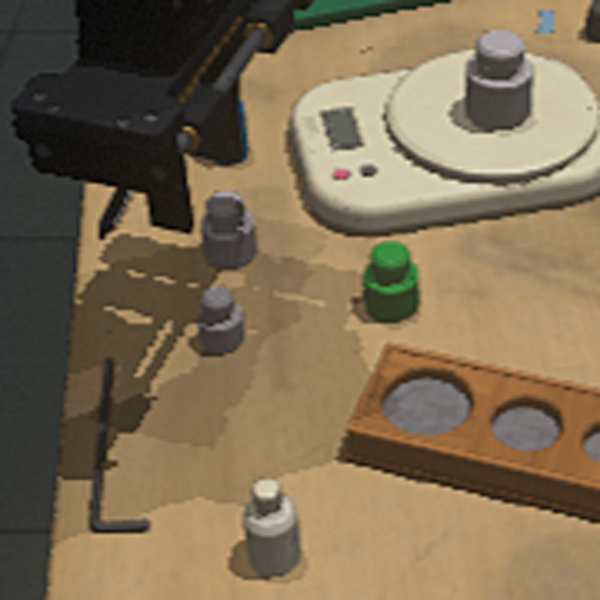

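Call:
drive_tool(commands=[[-0.14, 0.18, 1.8, 0, 0, 0, 0.6], [0, 0, 1.8, 0, 0, 0, 0.6], [0, 0, 1.8, 0, 0, 0, 0.6], [0, 0, 1.8, 0, 0, 0, 0.6], [0, 0, 1.2, 0, 0, 0, 0.6], [0, 0, 0.4, 0, 0, 0, 0.6], [0, 0, 0, 0, 0, 0, 0.6], [0, 0, 0, 0, 0, 0, 0.6], [0, 0, 0, 0, 0, 0, 0.6], [0, 0, 0, 0, 0, 0, 0.6]])

```text
time_s: 12.37
tool_pos: [0.3968, 0.1637, 0.0985]
tool_rot: [180.0, 0.1, 163.1]
force: [-0.2, 0.4, 0.4]
grip_width: 0.0522
```

```bash
python3 go.py .395 .163 .0955
```

```text
12.3667 [0.3968 0.1637 0.0985] [1.7997e+02 9.0000e-02 1.6305e+02] shift cm [ 0.15 -0.12  0.3 ] rotvec [0.03 0.09 0.05] F [-0.2  0.4  0.4] 0.0522 q [ 34.   9. -62. 124.  10.  52.  39.]
```

Call:
drive_tool(commands=[[0.15, -0.1, 0.3, 0, 0, 0, 0.6], [0, 0, 0, 0, 0, 0, 0.6], [0, 0, 0, 0, 0, 0, 0.6], [0, 0, 0, 0, 0, 0, 0], [0, 0, 0, 0, 0, 0, 0], [0, 0, 0, 0, 0, 0, 0], [0, 0, 0, 0, 0, 0, 0], [0, 0, 0, 0, 0, 0, 0], [0, 0, 0, 0, 0, 0, 0], [0, 0, 0, 0, 0, 0, 0]])

```text
time_s: 13.2
tool_pos: [0.3943, 0.1632, 0.0948]
tool_rot: [180.0, 0.0, 163.1]
force: [1.0, 0.4, -1.3]
grip_width: 0.0174
```

```bash
python3 go.py .6122 .0673 .205
```

```text
13.2 [0.3943 0.1632 0.0948] [1.7999e+02 1.0000e-02 1.6307e+02] shift cm [-23.64  -2.83 -11.02] rotvec [0.01 0.01 0.07] F [ 1.   0.4 -1.3] 0.0174 q [ 34.   9. -62. 124.  11.  52.  39.]
```

Call:
drive_tool(commands=[[0, 0, -0.5, 0, 0, 0, 0], [0, 0, -1.5, 0, 0, 0, 0], [0, 0, -2, 0, 0, 0, 0], [0, 0, -2, 0, 0, 0, 0], [0, 0, -2, 0, 0, 0, 0], [0, 0, -1.5, 0, 0, 0, 0], [-1.44, -0.15, -0.5, 0, 0, 0, 0], [-2.7, -0.33, 0, 0, 0, 0, 0], [-2.8, -0.33, 0, 0, 0, 0, 0], [-2.8, -0.34, 0, 0, 0, 0, 0], [-2.8, -0.34, 0, 0, 0, 0, 0], [-2.8, -0.34, 0, 0, 0, 0, 0], [-2.8, -0.34, 0, 0, 0, 0, 0], [-2.8, -0.33, 0, 0, 0, 0, 0], [-2.7, -0.33, 0, 0, 0, 0, 0], [0, 0, 2, 0, 0, 0, 0], [0, 0, 2, 0, 0, 0, 0], [0, 0, 1.5, 0, 0, 0, 0], [0, 0, 0.5, 0, 0, 0, 0], [0, 0, 0, 0, 0, 0, 0]])

```text
time_s: 14.87
tool_pos: [0.6109, 0.067, 0.1332]
tool_rot: [-179.9, -0.2, 163.1]
force: [-0.6, -0.0, -0.9]
grip_width: 0.0171
```

Call:
drive_tool(commands=[[0, 0, 0, 0, 0, 0, 0], [0, 0, 0, 0, 0, 0, 0]])

```text
time_s: 15.03
tool_pos: [0.6127, 0.0675, 0.1361]
tool_rot: [180.0, 0.1, 163.1]
force: [0.3, -0.3, -1.1]
grip_width: 0.0173
```

```bash
python3 go.py .6122 .0673 .1098; python3 snap.py 7
python3 - <<'E'
from ov import *
from cell import env
p=env.get_obs()["tool_pos"]
ims={c:cv2.imread(f"pics/{c}7.png") for c in("top","side")}
cv2.imwrite("pics/w10.png",np.hstack([over(ims,"100",p[:2],p[2]-.0948,0)]))
E
```

```text
15.0333 [0.6127 0.0675 0.1361] [1.7997e+02 1.1000e-01 1.6309e+02] shift cm [ 0.05 -0.04  2.63] rotvec [0.03 0.11 0.09] F [ 0.3 -0.3 -1.1] 0.0173 q [ 31.  30. -51.  97.  26.  65.  46.]
```

View pics/w10.png

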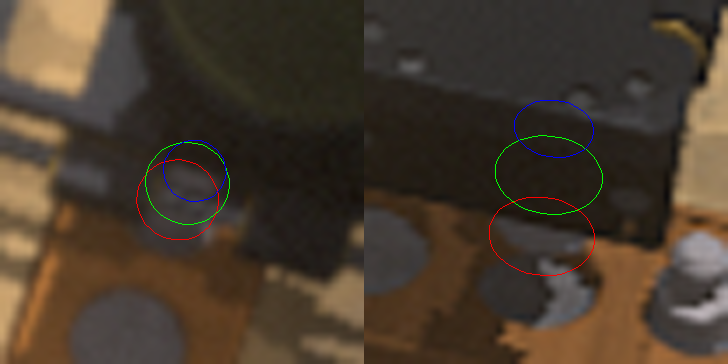

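Call:
drive_tool(commands=[[0, 0, 0.4, 0, 0, 0, 0], [0, 0, 0.4, 0, 0, 0, 0], [0, 0, 0.4, 0, 0, 0, 0], [0, 0, 0.4, 0, 0, 0, 0], [0, 0, 0.4, 0, 0, 0, 0], [0, 0, 0.2, 0, 0, 0, 0], [0, 0, 0, 0, 0, 0, 0], [0, 0, 0, 0, 0, 0, 0], [0, 0, 0, 0, 0, 0, 0]])

```text
time_s: 15.88
tool_pos: [0.6123, 0.0672, 0.1128]
tool_rot: [180.0, 0.0, 163.1]
force: [0.6, 0.1, -0.8]
grip_width: 0.0174
```

```bash
python3 go.py .6122 .0673 .1098
```

```text
15.8833 [0.6123 0.0672 0.1128] [1.7999e+02 1.0000e-02 1.6308e+02] shift cm [0.01 0.   0.3 ] rotvec [0.01 0.01 0.08] F [ 0.6  0.1 -0.8] 0.0174 q [ 31.  32. -50.  98.  27.  63.  45.]
```

Call:
drive_tool(commands=[[0, 0, 0.2, 0, 0, 0, 0], [0, 0, 0.1, 0, 0, 0, 0], [0, 0, 0, 0, 0, 0, 0], [0, 0, 0, 0, 0, 0, 0]])

```text
time_s: 16.22
tool_pos: [0.6122, 0.0671, 0.1097]
tool_rot: [-180.0, -0.0, 163.1]
force: [0.5, -0.2, -1.8]
grip_width: 0.0167
```

Call:
drive_tool(commands=[[0, 0, 0.1, 0, 0, 0, 0], [0, 0, 0, 0, 0, 0, 0], [0, 0, 0, 0, 0, 0, 0]])

```text
time_s: 16.47
tool_pos: [0.6126, 0.0672, 0.1094]
tool_rot: [180.0, 0.1, 163.1]
force: [-0.7, 0.4, 3.2]
grip_width: 0.0173
```

Contact felt; release and go to the 200.

Call:
drive_tool(commands=[[0, 0, 0, 0, 0, 0, 0.4], [0, 0, 0, 0, 0, 0, 0.4], [0, 0, 0, 0, 0, 0, 0.4], [0, 0, 0, 0, 0, 0, 0.4], [0, 0, -0.5, 0, 0, 0, 0.4], [0, 0, -1.5, 0, 0, 0, 0.4], [0, 0, -2, 0, 0, 0, 0.4], [0, 0, -2, 0, 0, 0, 0.5], [0, 0, -2, 0, 0, 0, 0.55], [0, 0, 0, 0, 0, 0, 0.7], [0, 0, 0, 0, 0, 0, 0.7]])

```text
time_s: 17.38
tool_pos: [0.6131, 0.0675, 0.1911]
tool_rot: [179.9, 0.2, 163.1]
force: [0.4, 0.5, 0.2]
grip_width: 0.0536
```

```bash
python3 go.py .392 .2385 .19
```

```text
17.3833 [0.6131 0.0675 0.1911] [179.95   0.2  163.07] shift cm [26.13  9.92  0.03] rotvec [0.05 0.2  0.07] F [0.4 0.5 0.2] 0.0536 q [ 33.  27. -53.  94.  23.  70.  48.]
```

Call:
drive_tool(commands=[[2.9, 1.1, 0, 0, 0, 0, 0.6], [2.9, 1.1, 0, 0, 0, 0, 0.6], [2.9, 1.1, 0, 0, 0, 0, 0.6], [2.9, 1.1, 0, 0, 0, 0, 0.6], [2.9, 1.1, 0, 0, 0, 0, 0.6], [2.9, 1.1, 0, 0, 0, 0, 0.6], [2.9, 1.1, 0, 0, 0, 0, 0.6], [2.9, 1.1, 0, 0, 0, 0, 0.6], [2.9, 1.1, 0, 0, 0, 0, 0.6], [0, 0, 0, 0, 0, 0, 0.6], [0, 0, 0, 0, 0, 0, 0.6], [0, 0, 0, 0, 0, 0, 0.6]])

```text
time_s: 18.38
tool_pos: [0.3915, 0.2372, 0.1886]
tool_rot: [-179.9, 0.0, 163.1]
force: [-0.5, 0.5, -0.0]
grip_width: 0.0522
```

```bash
python3 go.py .392 .2385 .1; python3 snap.py 8
python3 - <<'E'
from ov import *
ims={c:cv2.imread(f"pics/{c}8.png") for c in("top","side")}
print("blue",onz("side",(187,165),.0)[0])
cv2.imwrite("pics/w11.png",np.hstack([over(ims,"100",(.6122,.0673),.015,0),cv2.resize(ims["side"][110:250,120:260],(364,364),interpolation=cv2.INTER_CUBIC)])[:,:1000])
E
```

```text
18.3833 [0.3915 0.2372 0.1886] [-1.7994e+02  3.0000e-02  1.6306e+02] shift cm [-0.    0.15  8.86] rotvec [-0.06  0.03  0.06] F [-0.5  0.5 -0. ] 0.0522 q [ 33.   4. -68. 115.   4.  64.  36.]
blue [0.37562557 0.3499311  0.        ]
```

View pics/w11.png

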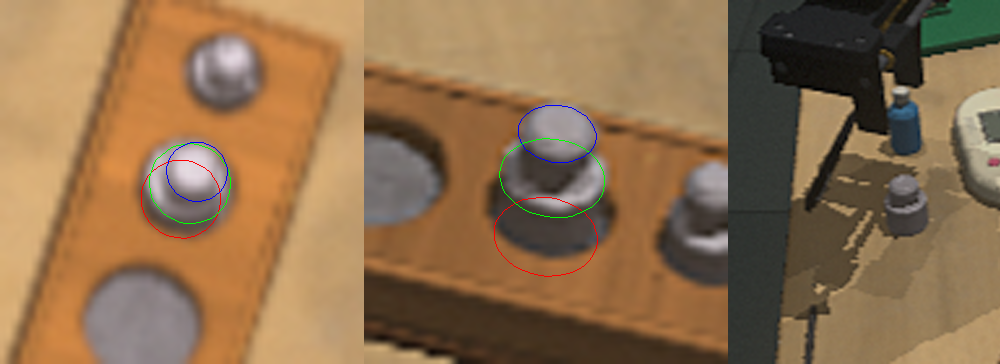

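Call:
drive_tool(commands=[[0, 0.13, 1.8, 0, 0, 0, 0.6], [0, 0, 1.8, 0, 0, 0, 0.6], [0, 0, 1.8, 0, 0, 0, 0.6], [0, 0, 1.8, 0, 0, 0, 0.6], [0, 0, 1.0, 0, 0, 0, 0.6], [0, 0, 0.4, 0, 0, 0, 0.6], [0, 0, 0, 0, 0, 0, 0.6], [0, 0, 0, 0, 0, 0, 0.6], [0, 0, 0, 0, 0, 0, 0.6]])

```text
time_s: 19.23
tool_pos: [0.3924, 0.2394, 0.1036]
tool_rot: [179.9, 0.1, 163.1]
force: [-0.1, 0.4, 0.3]
grip_width: 0.0521
```

```bash
python3 go.py .392 .2385 .1003
```

```text
19.2333 [0.3924 0.2394 0.1036] [1.7995e+02 8.0000e-02 1.6305e+02] shift cm [ 0.02 -0.1   0.33] rotvec [0.05 0.08 0.05] F [-0.1  0.4  0.3] 0.0521 q [ 25.  15. -64. 119.  17.  55.  25.]
```

Call:
drive_tool(commands=[[0, -0.05, 0.3, 0, 0, 0, 0.6], [0, 0, 0, 0, 0, 0, 0.6], [0, 0, 0, 0, 0, 0, 0.6], [0, 0, 0, 0, 0, 0, 0], [0, 0, 0, 0, 0, 0, 0], [0, 0, 0, 0, 0, 0, 0], [0, 0, 0, 0, 0, 0, 0], [0, 0, 0, 0, 0, 0, 0], [0, 0, 0, 0, 0, 0, 0], [0, 0, 0, 0, 0, 0, 0]], force=30)

```text
time_s: 20.07
tool_pos: [0.3917, 0.239, 0.0998]
tool_rot: [180.0, 0.0, 163.1]
force: [-0.2, 1.2, 0.8]
grip_width: 0.0222
```

```bash
python3 go.py .5677 .0808 .21
```

```text
20.0667 [0.3917 0.239  0.0998] [1.7996e+02 1.0000e-02 1.6308e+02] shift cm [-21.45 -10.   -11.02] rotvec [0.04 0.01 0.08] F [-0.2  1.2  0.8] 0.0222 q [ 24.  16. -63. 120.  17.  54.  24.]
```

Call:
drive_tool(commands=[[0, 0, -0.5, 0, 0, 0, 0], [0, 0, -1.5, 0, 0, 0, 0], [0, 0, -2, 0, 0, 0, 0], [0, 0, -2, 0, 0, 0, 0], [0, 0, -2, 0, 0, 0, 0], [0, 0, -1.5, 0, 0, 0, 0], [-1.45, -0.7, -0.5, 0, 0, 0, 0], [-2.5, -1.16, 0, 0, 0, 0, 0], [-2.5, -1.16, 0, 0, 0, 0, 0], [-2.5, -1.16, 0, 0, 0, 0, 0], [-2.5, -1.16, 0, 0, 0, 0, 0], [-2.5, -1.16, 0, 0, 0, 0, 0], [-2.5, -1.16, 0, 0, 0, 0, 0], [-2.5, -1.16, 0, 0, 0, 0, 0], [-2.5, -1.16, 0, 0, 0, 0, 0], [0, 0, 2, 0, 0, 0, 0], [0, 0, 2, 0, 0, 0, 0], [0, 0, 1.5, 0, 0, 0, 0], [0, 0, 0.5, 0, 0, 0, 0], [0, 0, 0, 0, 0, 0, 0]])

```text
time_s: 21.73
tool_pos: [0.5663, 0.0807, 0.1382]
tool_rot: [-179.9, -0.2, 163.1]
force: [-0.1, 0.6, -2.4]
grip_width: 0.022
```

Call:
drive_tool(commands=[[0, 0, 0, 0, 0, 0, 0], [0, 0, 0, 0, 0, 0, 0]])

```text
time_s: 21.9
tool_pos: [0.5682, 0.0812, 0.1409]
tool_rot: [180.0, 0.1, 163.1]
force: [-0.6, 0.5, -1.9]
grip_width: 0.0222
```

```bash
python3 go.py .5677 .0808 .1148; python3 snap.py 9
python3 - <<'E'
from ov import *
from cell import env
p=env.get_obs()["tool_pos"]
ims={c:cv2.imread(f"pics/{c}9.png") for c in("top","side")}
cv2.imwrite("pics/w12.png",np.hstack([over(ims,"200",p[:2],p[2]-.0998,0)]))
E
```

```text
21.9 [0.5682 0.0812 0.1409] [1.7997e+02 9.0000e-02 1.6311e+02] shift cm [ 0.04 -0.05  2.61] rotvec [0.03 0.09 0.11] F [-0.6  0.5 -1.9] 0.0222 q [ 34.  26. -55. 103.  24.  64.  45.]
```

View pics/w12.png

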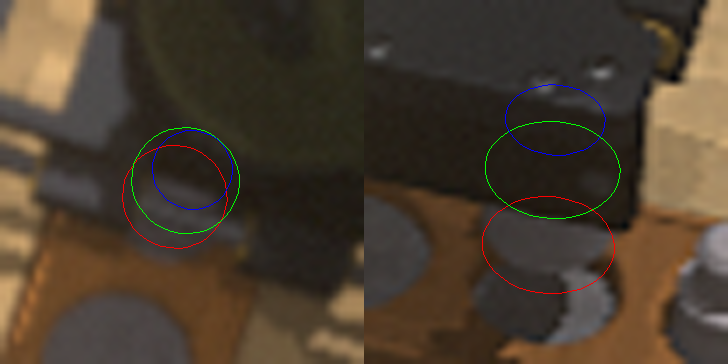

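Held weight lines up with the prediction (foot at side-crop x≈545, as drawn). Lower it.

Call:
drive_tool(commands=[[0, 0, 0.4, 0, 0, 0, 0], [0, 0, 0.4, 0, 0, 0, 0], [0, 0, 0.4, 0, 0, 0, 0], [0, 0, 0.4, 0, 0, 0, 0], [0, 0, 0.4, 0, 0, 0, 0], [0, 0, 0.2, 0, 0, 0, 0], [0, 0, 0, 0, 0, 0, 0], [0, 0, 0, 0, 0, 0, 0], [0, 0, 0, 0, 0, 0, 0]])

```text
time_s: 22.75
tool_pos: [0.5678, 0.0808, 0.1178]
tool_rot: [180.0, 0.0, 163.1]
force: [-0.1, -0.6, -2.4]
grip_width: 0.0221
```

```bash
python3 go.py .5677 .0808 .1148
```

```text
22.75 [0.5678 0.0808 0.1178] [1.8000e+02 1.0000e-02 1.6308e+02] shift cm [0.01 0.   0.3 ] rotvec [0.   0.01 0.08] F [-0.1 -0.6 -2.4] 0.0221 q [ 34.  28. -54. 104.  25.  62.  43.]
```

Call:
drive_tool(commands=[[0, 0, 0.2, 0, 0, 0, 0], [0, 0, 0.1, 0, 0, 0, 0], [0, 0, 0, 0, 0, 0, 0], [0, 0, 0, 0, 0, 0, 0]])

```text
time_s: 23.08
tool_pos: [0.5677, 0.0807, 0.1147]
tool_rot: [-180.0, 0.0, 163.1]
force: [0.3, -0.3, -2.5]
grip_width: 0.0221
```

Call:
drive_tool(commands=[[0, 0, 0.08, 0, 0, 0, 0], [0, 0, 0, 0, 0, 0, 0], [0, 0, 0, 0, 0, 0, 0]])

```text
time_s: 23.33
tool_pos: [0.568, 0.0808, 0.1145]
tool_rot: [180.0, 0.0, 163.1]
force: [-1.9, -0.5, 2.4]
grip_width: 0.022
```

Call:
drive_tool(commands=[[0, 0, 0, 0, 0, 0, 0.45], [0, 0, 0, 0, 0, 0, 0.45], [0, 0, 0, 0, 0, 0, 0.45], [0, 0, 0, 0, 0, 0, 0.45], [0, 0, -0.5, 0, 0, 0, 0.45], [0, 0, -1.5, 0, 0, 0, 0.45], [0, 0, -2, 0, 0, 0, 0.45], [0, 0, -2, 0, 0, 0, 0.5], [0, 0, -2, 0, 0, 0, 0.55], [0, 0, -2, 0, 0, 0, 0.75], [0, 0, 0, 0, 0, 0, 0.75], [0, 0, 0, 0, 0, 0, 0.75]])

```text
time_s: 24.33
tool_pos: [0.5685, 0.081, 0.216]
tool_rot: [180.0, 0.2, 163.1]
force: [-0.6, -0.4, -0.2]
grip_width: 0.0598
```

```bash
python3 go.py .559 .341 .215
```

```text
24.3333 [0.5685 0.081  0.216 ] [179.96   0.2  163.07] shift cm [ 8.48 24.6   0.09] rotvec [0.04 0.2  0.07] F [-0.6 -0.4 -0.2] 0.0598 q [ 37.  21. -58.  98.  19.  71.  48.]
```

Call:
drive_tool(commands=[[1.06, 3.07, 0, 0, 0, 0, 0.75], [1.06, 3.07, 0, 0, 0, 0, 0.75], [1.06, 3.07, 0, 0, 0, 0, 0.75], [1.06, 3.07, 0, 0, 0, 0, 0.75], [1.06, 3.07, 0, 0, 0, 0, 0.75], [1.06, 3.07, 0, 0, 0, 0, 0.75], [1.06, 3.07, 0, 0, 0, 0, 0.75], [1.06, 3.07, 0, 0, 0, 0, 0.75], [0, 0, 0, 0, 0, 0, 0.75], [0, 0, 0, 0, 0, 0, 0.75], [0, 0, 0, 0, 0, 0, 0.75]])

```text
time_s: 25.25
tool_pos: [0.5578, 0.3397, 0.2129]
tool_rot: [-179.9, -0.0, 163.1]
force: [0.1, -1.2, 0.1]
grip_width: 0.0651
```

```bash
python3 go.py .559 .341 .145; python3 snap.py 10
python3 - <<'E'
from ov import *
ims={c:cv2.imread(f"pics/{c}10.png") for c in("top","side")}
cv2.imwrite("pics/w13.png",np.hstack([over(ims,"200",(.5677,.0808),.015,0),cv2.resize(ims["side"][70:210,200:340],(364,364),interpolation=cv2.INTER_CUBIC)])[:,:1000])
E
```

```text
25.25 [0.5578 0.3397 0.2129] [-1.7989e+02 -5.0000e-02  1.6310e+02] shift cm [-0.08  0.17  6.79] rotvec [-0.11 -0.05  0.1 ] F [ 0.1 -1.2  0.1] 0.0651 q [  7.  32. -56.  87.  27.  76.  21.]
```

View pics/w13.png

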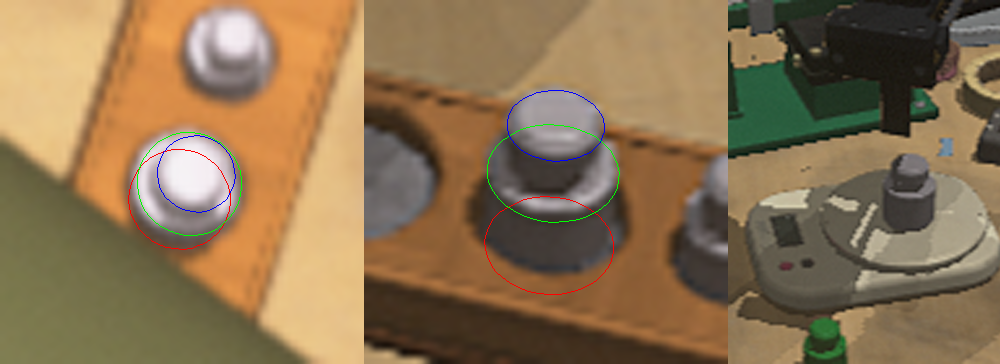

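Call:
drive_tool(commands=[[-0.08, 0.12, 1.5, 0, 0, 0, 0.75], [0, 0, 1.5, 0, 0, 0, 0.75], [0, 0, 1.5, 0, 0, 0, 0.75], [0, 0, 1.0, 0, 0, 0, 0.75], [0, 0, 0.8, 0, 0, 0, 0.75], [0, 0, 0.4, 0, 0, 0, 0.75], [0, 0, 0, 0, 0, 0, 0.75], [0, 0, 0, 0, 0, 0, 0.75], [0, 0, 0, 0, 0, 0, 0.75]])

```text
time_s: 26.1
tool_pos: [0.5595, 0.3417, 0.1476]
tool_rot: [179.9, 0.0, 163.1]
force: [-0.1, 0.1, 0.2]
grip_width: 0.0655
```

```bash
python3 go.py .559 .341 .143
```

```text
26.1 [0.5595 0.3417 0.1476] [1.7994e+02 4.0000e-02 1.6308e+02] shift cm [ 0.03 -0.08  0.46] rotvec [0.06 0.04 0.08] F [-0.1  0.1  0.2] 0.0655 q [  5.  36. -54.  90.  30.  70.  19.]
```

Call:
drive_tool(commands=[[0, -0.05, 0.4, 0, 0, 0, 0.75], [0, 0, 0, 0, 0, 0, 0.75], [0, 0, 0, 0, 0, 0, 0.75], [0, 0, 0, 0, 0, 0, 0.75]])

```text
time_s: 26.43
tool_pos: [0.5591, 0.3408, 0.1431]
tool_rot: [180.0, 0.0, 163.1]
force: [0.4, 0.5, -0.5]
grip_width: 0.0654
```

Call:
drive_tool(commands=[[0, 0, 0, 0, 0, 0, 0], [0, 0, 0, 0, 0, 0, 0], [0, 0, 0, 0, 0, 0, 0], [0, 0, 0, 0, 0, 0, 0], [0, 0, 0, 0, 0, 0, 0], [0, 0, 0, 0, 0, 0, 0], [0, 0, 0, 0, 0, 0, 0], [0, 0, 0, 0, 0, 0, 0]], force=45)

```text
time_s: 27.1
tool_pos: [0.5594, 0.3424, 0.1439]
tool_rot: [179.8, 0.1, 163.1]
force: [1.7, 4.2, 3.1]
grip_width: 0.0298
```

```bash
python3 go.py .5147 .0970 .26;python3 snap.py 11
python3 - <<'E'
from ov import *
ims={c:cv2.imread(f"pics/{c}11.png") for c in("top","side")}
cv2.imwrite("pics/w14.png",np.hstack([over(ims,"500",(.559,.341),.033,0)]))
E
```

```text
27.1 [0.5594 0.3424 0.1439] [1.7979e+02 5.0000e-02 1.6311e+02] shift cm [ -2.86 -24.74 -11.69] rotvec [0.21 0.05 0.11] F [1.7 4.2 3.1] 0.0298 q [  5.  36. -53.  90.  30.  69.  19.]
```

View pics/w14.png

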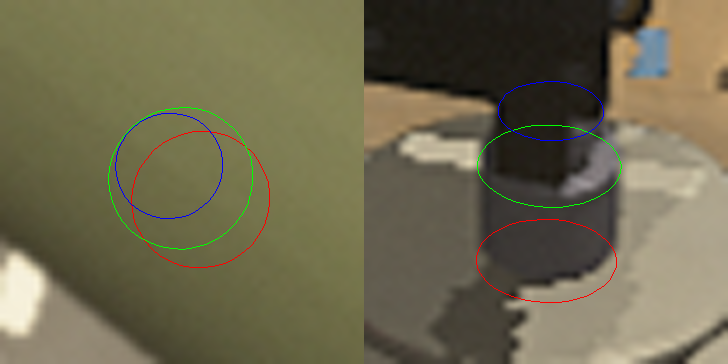

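Call:
drive_tool(commands=[[0, 0, -0.4, 0, 0, 0, 0], [0, 0, -1, 0, 0, 0, 0], [0, 0, -1.6, 0, 0, 0, 0], [0, 0, -2, 0, 0, 0, 0], [0, 0, -2, 0, 0, 0, 0], [0, 0, -1, 0, 0, 0, 0], [-0.16, -1.24, 0, 0, 0, 0, 0], [-0.3, -2.2, 0, 0, 0, 0, 0], [-0.3, -2.7, 0, 0, 0, 0, 0], [-0.3, -2.7, 0, 0, 0, 0, 0], [-0.3, -2.7, 0, 0, 0, 0, 0], [-0.3, -2.7, 0, 0, 0, 0, 0], [-0.3, -2.7, 0, 0, 0, 0, 0], [-0.3, -2.7, 0, 0, 0, 0, 0], [-0.3, -2.7, 0, 0, 0, 0, 0], [-0.3, -2.4, 0, 0, 0, 0, 0], [0, 0, 0, 0, 0, 0, 0], [0, 0, 0, 0, 0, 0, 0], [0, 0, 0, 0, 0, 0, 0]])

```text
time_s: 28.78
tool_pos: [0.5141, 0.0961, 0.2232]
tool_rot: [-180.0, 0.0, 163.1]
force: [-0.4, 0.9, -5.2]
grip_width: 0.0298
```

```bash
python3 go.py .5147 .0970 .185
```

```text
28.7833 [0.5141 0.0961 0.2232] [-179.99    0.    163.06] shift cm [-0.03  0.11  3.82] rotvec [-0.01  0.    0.06] F [-0.4  0.9 -5.2] 0.0298 q [ 42.  13. -62. 105.  13.  69.  50.]
```

Call:
drive_tool(commands=[[0, 0.1, 1.5, 0, 0, 0, 0], [0, 0, 1.8, 0, 0, 0, 0], [0, 0, 1.5, 0, 0, 0, 0], [0, 0, 1.4, 0, 0, 0, 0], [0, 0, 0.7, 0, 0, 0, 0], [0, 0, 0.1, 0, 0, 0, 0], [0, 0, 0, 0, 0, 0, 0], [0, 0, 0, 0, 0, 0, 0], [0, 0, 0, 0, 0, 0, 0]])

```text
time_s: 29.53
tool_pos: [0.5153, 0.0971, 0.1539]
tool_rot: [180.0, 0.1, 163.1]
force: [-0.5, 0.1, -4.6]
grip_width: 0.0297
```

```bash
python3 go.py .5147 .0970 .1255; python3 snap.py 12
python3 - <<'E'
from ov import *
from cell import env
p=env.get_obs()["tool_pos"]
ims={c:cv2.imread(f"pics/{c}12.png") for c in("top","side")}
cv2.imwrite("pics/w15.png",np.hstack([over(ims,"500",p[:2],p[2]-.1105,0)]))
E
```

```text
29.5333 [0.5153 0.0971 0.1539] [1.7997e+02 9.0000e-02 1.6308e+02] shift cm [ 0.06 -0.03  2.84] rotvec [0.03 0.09 0.08] F [-0.5  0.1 -4.6] 0.0297 q [ 38.  19. -59. 109.  18.  62.  45.]
```

View pics/w15.png

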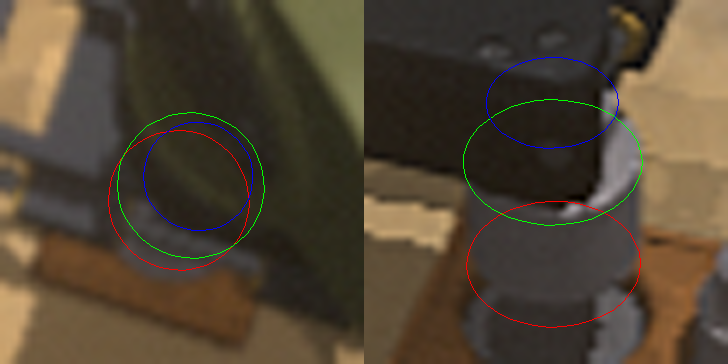

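Call:
drive_tool(commands=[[0.05, 0, 0.4, 0, 0, 0, 0], [0, 0, 0.4, 0, 0, 0, 0], [0, 0, 0.4, 0, 0, 0, 0], [0, 0, 0.4, 0, 0, 0, 0], [0, 0, 0.4, 0, 0, 0, 0], [0, 0, 0.3, 0, 0, 0, 0], [0, 0, 0, 0, 0, 0, 0], [0, 0, 0, 0, 0, 0, 0], [0, 0, 0, 0, 0, 0, 0]])

```text
time_s: 30.38
tool_pos: [0.5143, 0.097, 0.13]
tool_rot: [180.0, 0.0, 163.1]
force: [-0.8, 0.2, -4.6]
grip_width: 0.03
```

```bash
python3 go.py .5147 .0970 .1255
```

```text
30.3833 [0.5143 0.097  0.13  ] [1.7999e+02 1.0000e-02 1.6307e+02] shift cm [-0.03  0.01  0.45] rotvec [0.01 0.01 0.07] F [-0.8  0.2 -4.6] 0.03 q [ 37.  21. -58. 110.  20.  60.  44.]
```

Call:
drive_tool(commands=[[0, 0, 0.2, 0, 0, 0, 0], [0, 0, 0.15, 0, 0, 0, 0], [0, 0, 0, 0, 0, 0, 0], [0, 0, 0, 0, 0, 0, 0]])

```text
time_s: 30.72
tool_pos: [0.5141, 0.0968, 0.1263]
tool_rot: [-180.0, -0.0, 163.1]
force: [-0.6, 0.3, -6.1]
grip_width: 0.0297
```

Call:
drive_tool(commands=[[0, 0, 0.1, 0, 0, 0, 0], [0, 0, 0, 0, 0, 0, 0], [0, 0, 0, 0, 0, 0, 0]])

```text
time_s: 30.97
tool_pos: [0.5142, 0.0968, 0.1254]
tool_rot: [-180.0, -0.0, 163.1]
force: [0.3, 1.0, -4.2]
grip_width: 0.0298
```

Call:
drive_tool(commands=[[0, 0, 0.08, 0, 0, 0, 0], [0, 0, 0, 0, 0, 0, 0], [0, 0, 0, 0, 0, 0, 0]])

```text
time_s: 31.22
tool_pos: [0.5145, 0.0969, 0.125]
tool_rot: [-180.0, 0.0, 163.1]
force: [-0.6, -0.2, -2.0]
grip_width: 0.0298
```

Call:
drive_tool(commands=[[0, 0, 0.08, 0, 0, 0, 0], [0, 0, 0, 0, 0, 0, 0], [0, 0, 0, 0, 0, 0, 0]])

```text
time_s: 31.47
tool_pos: [0.5148, 0.097, 0.1249]
tool_rot: [-180.0, 0.1, 163.1]
force: [-1.9, -0.5, 5.4]
grip_width: 0.0301
```

Seated on the floor (force swung from −5 to +5 N). Release and retreat.

Call:
drive_tool(commands=[[0, 0, 0, 0, 0, 0, 0.55], [0, 0, 0, 0, 0, 0, 0.55], [0, 0, 0, 0, 0, 0, 0.55], [0, 0, 0, 0, 0, 0, 0.55], [0, 0, -0.5, 0, 0, 0, 0.55], [0, 0, -1.5, 0, 0, 0, 0.55], [0, 0, -2, 0, 0, 0, 0.55], [0, 0, -2, 0, 0, 0, 0.55], [0, 0, -2, 0, 0, 0, 0.55], [0, 0, -3, 0, 0, 0, 0.55], [0, 0, -3, 0, 0, 0, 0.55]])

```text
time_s: 32.38
tool_pos: [0.5136, 0.0969, 0.2648]
tool_rot: [-180.0, -0.1, 163.1]
force: [0.5, 0.5, -0.1]
grip_width: 0.0482
```

Call:
drive_tool(commands=[[0, -3, 0, 0, 0, 0, 0.55], [0, -3, 0, 0, 0, 0, 0.55], [0, -3, 0, 0, 0, 0, 0.55], [0, -3, 0, 0, 0, 0, 0.55], [0, -3, 0, 0, 0, 0, 0.55], [0, -3, 0, 0, 0, 0, 0.55], [0, -3, 0, 0, 0, 0, 0.55], [0, -3, 0, 0, 0, 0, 0.55], [0, -3, 0, 0, 0, 0, 0.55], [0, -3, 0, 0, 0, 0, 0.55], [0, 0, 0, 0, 0, 0, 0.55], [0, 0, 0, 0, 0, 0, 0.55]])

```text
time_s: 33.38
tool_pos: [0.4262, -0.1917, 0.2639]
tool_rot: [180.0, -0.0, 162.9]
force: [0.7, 0.5, 0.7]
grip_width: 0.0475
```

```bash
python3 snap.py 13
python3 - <<'E'
from ov import *
ims={c:cv2.imread(f"pics/{c}13.png") for c in("top","side")}
L=[over(ims,n,q,.015,0) for n,q in (("500",(.5147,.097)),("200",(.5677,.0808)),("100",(.6122,.0673)),("50",(.6507,.0556)))]
cv2.imwrite("pics/w16.png",cv2.resize(np.vstack([np.hstack(L[:2]),np.hstack(L[2:])]),(800,400),interpolation=cv2.INTER_AREA))
E
```

```text
(no output)
```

View pics/w16.png

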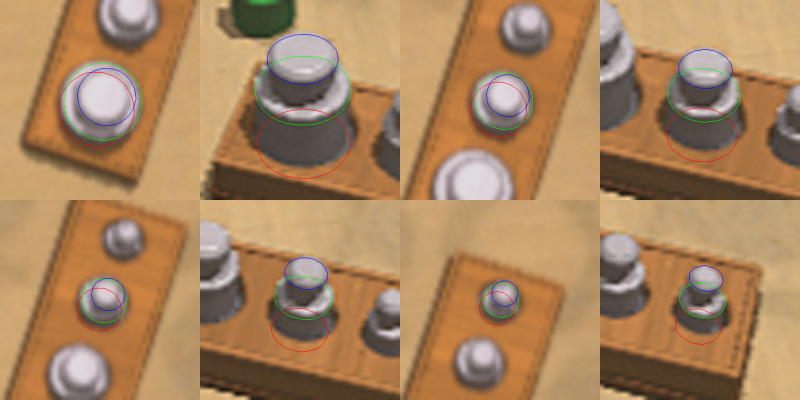

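View pics/side13.png

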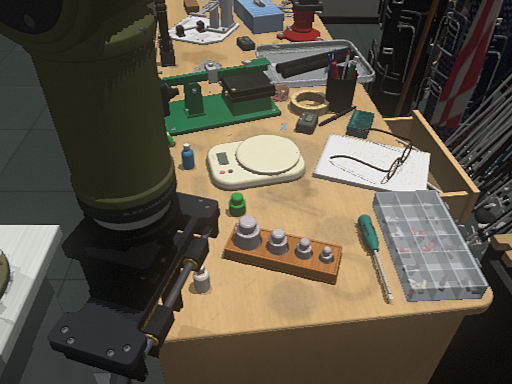

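```bash
python3 -c "
from cell import env
print(env.sign_off())"
```

```text
the job is handed in; nothing more can be done
None
```

All four steel weights are in their own wells in order of size. I lifted each one by its knob, lowered it until the wrist force showed it touching the floor of the well, and only then released it. The job was handed in at about 33.5 s of the 93 s allowed.

- **Seating:** in the last pictures from both cameras, all four stand upright and fully down. They match the outlines I drew for the wells to about 1–2 mm by eye.
- **Surroundings:** both glue bottles stand where they were by eye in the side view. I never went near the green look-alike. The arm was clear of everything at hand-in.
- **Disagreements:**
  - My first colour-mask positions for the weights differed by about 4 mm in x between the two cameras, so I settled on values in between and confirmed them with outlines drawn in both views.
  - The gripper opening read about 2 mm less than each knob's diameter, on all four grasps.

The sign-off reports no verdict, so I have no independent confirmation of the result.

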